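# Load a bauble into the decorating stand

## Robot

A 6-joint arm with a two-finger parallel gripper is mounted at the origin on the work surface. World frame = base frame: x ahead of the robot, y to its left, z up, the work surface at z = 0. Lengths are in m, angles in degrees, forces in N, time in s.
With the tool pointing down it reaches from about 0.275 to 0.85 m from the base axis. Payload 5.2 kg.
Tool frame: the origin (TCP) lies midway between the tips of the shut fingers; the grasp point (between the pads) lies 19 mm behind it; z points along the fingers, y is the direction in which the jaws open and shut (so a half turn about z gives the same grasp; the last joint's range is limited). The gripper opens to 85 mm and grips with 20 to 120 N. Pads are 22 mm wide; open, the fingers measure 114 mm over their backs; the gripper's body (76 mm by 85 mm) begins 54 mm behind the grasp point. The pads swing forward as they close: fully open they stand 13 mm farther back than shut.
Start: joints at [-79.916, 14.817, 87.949, -0, 77.235, -11.62], TCP at [0.203, -0.511, 0.231] pointing down, gripper open.
Joint ranges: [-179.93, 179.93], [-52.35, 119.4], [10.71, 147.94], [-69.91, 249.91], [12.55, 155.21], [-178.61, 178.61]. Speed limits (degrees/s): [147.25, 147.25, 180, 180, 180, 180].

## Interface

Orientations are given as [roll, pitch, yaw] about the fixed x, y, z axes, in that order (R = Rz(yaw) Ry(pitch) Rx(roll)).
In Python, from plant import state, camera, get_calibration, job_done gives the robot as it stands.
- The arm moves only by the tool play_rows, never from a script. Its argument "rows" is a list of rows, each a list of 6 numbers: the shift along the tool's x, y, z in m, then the turn, a rotation vector about the tool's x, y, z in degrees. A call has 1 to 8 rows; each row is the pose to reach, as a shift and turn from the pose commanded when the call began, along the tool's axes at that moment; what a row does not reach only later rows make up. A row lasts 1/10 s, in which the tool goes at most 50 mm and 8.59 degrees, less where a joint would pass 70% of its speed; a pose out of reach is approached as far as the arm can. A call with a gripper value outside its range is refused whole. "grip" is the closure in counts, from 0 (fully open) to 255 (shut), set as the call begins (left out, the last holds). The fingers move at their own pace and stop on an object; "squeeze" is the grip in N (left out, the last holds). Time passes only in rows, so rows that repeat a pose let the fingers close. It gives the time, the measured TCP pose, the force and the opening at its end, in the units of the state.
- state(): the state, without advancing time (a new reading comes with each control period).
- camera(name): name is "side" or "top" or "wrist"; returns (picture, depth): 480x640x3 uint8, blue, green, red; 480x640 float32, m along the optical axis (not along the pixel's ray), 0 where there is no reading.
- get_calibration(name): a dict with "intrinsics" (3x3 intrinsics, pixels), "dist_coeffs" ([k1, k2, p1, p2, k3] as OpenCV has them; the pictures are not rectified), "rvec" (rotation vector, rad) and "tvec" (3), from world to camera coordinates, as OpenCV has them. Camera axes: x right, y down, z forward; pixel columns grow to the right and rows downward; lengths in m; the calibration is good to about 2 mm. A picture is of the moment at which its call begins: read the wrist's pose just before it. get_calibration takes no time and is no camera call; for the wrist camera it gives the pose at the moment of the call.
- job_done(): hands the job in, once; it reports no verdict.
The state is a dict: "time_s": time; "joint_pos": joint angles; "qvel": joint speeds; "tau": joint torques, N m; "position": TCP position; "ee_rot": TCP orientation; "contact_force": force on the tool from outside, world axes, zero at the start; "ft_torque": the same for the moment, N m; "gripper_width": finger opening in m.
Only numpy, scipy, OpenCV 4.12 (cv2) and the standard library are available. Lean on these libraries where they do the work, as an engineer would, in place of code of your own. Each camera call takes 0.05 s, during which the arm holds its last target. There are 200 camera calls.

## Task

Take the plain white glass bauble from the wooden rack and set it neck down in the rubber cup of the decorating stand, lowering it gently until it is fully home, and let go of it. Then tip the stand's red-ended hold-down arm over past its snap point so that it springs down and its felt pad holds the bauble. The glass is thin: never drop it or press hard on it, do not force or knock the stand, and leave the other baubles and the paint jar where they are.

Things in the scene. Friction and masses are not known exactly. Their poses are not given: they have to be found in the camera images.
- stand: Decorating stand, bolted down. Origin on the table under the cup's vertical axis, z up; its y axis points from the cup to the arm's hinge. Grey base 125 x 185 x 12 mm (y -55 to +130). The aluminium head plate above (60 mm in x, y -30 to +120, 10 mm thick) is clamped by hand at any height: its top is 42 to 82 mm over the table, NOT measured; find it by feel or camera.
- cup_axis (a point): Point on the base's top, 12 mm over the table, under the middle of the black rubber cup that stands on the head plate: 26 mm high, bore 15 mm, from 18 mm up a funnel to a 32 mm wide mouth (38 mm outside). It is sprung: gives 0.4 mm per N, 6 mm at most. A bauble fully home has its centre 49 mm and its crown 77 mm over the head plate's top.
- hinge_foot (a point): Point on the base's top, 12 mm over the table, straight under the middle of the hold-down arm's hinge (95 mm from the cup's axis). The hinge pin lies along the stand's x, 90 mm over the head plate's top, in a grey clevis on the plate: 36 mm wide along x, 44 mm along y, its round cheeks up to 103 mm over the plate. The hinge rises and falls with the head.
- hold_down (a joint): Hold-down arm, rad. 0 = parked, leaning back 10 deg beyond upright; grows as it tips to the cup (stand's -y); 1.745 = level. Bar 14 x 6 mm; red thumb plate 44 mm wide, 6 thick, 105-141 mm from the hinge; felt pad 95 mm out, face 13 mm below. Its spring drives it back to 0 below the snap point 1.60, onward beyond; thumb plate takes 1-4 N. Rests at 1.76 on a bauble that is home, 1.95 on none.
- white_bauble: The plain white glass bauble to load: ball 56 mm across with a straight clear neck, 12 mm across and 16 mm long, pointing down; about 45 g. Origin at the centre of the neck's foot, z up through the ball, whose centre is 43 mm above the origin. It stands with its neck in one of the rack's three small cells.
- white_bauble_mid (a point): Centre of the white bauble's ball.
- gold_bauble: Gold bauble with a white band, same size, in another cell of the rack; to be left alone. Origin at the neck's foot.
- red_bauble: Red bauble with a gold band, same size, in another cell of the rack; to be left alone. Origin at the neck's foot.
- rack: Fixed wooden drying rack, 95 x 260 x 30 mm, origin at the centre of its underside, long side along its y. A lattice of 6 mm slats; three square cells, 22 mm wide, on its y axis at -85, 0 and +85 mm hold the baubles: each ball rests on its cell's edges with its centre 56 mm above the table.
- paint_jar: Blue paint jar, 48 mm across, 55 mm high, origin at the centre of its underside; to be left alone.
Things that resemble listed ones, but are neither listed nor needed, are in the scene too. What is shaped like the white_bauble but green or pink is not meant.

How it is judged (in metres and radians):
On the way:
1. the white bauble stands neck down in the cup, upright and let go, with the arm still parked (horizontal distance between white_bauble_mid and stand below 0.004 m and angle between white_bauble's own z axis and vertical below 0.12 rad and contact force between the fingers and white_bauble below 0.05 N and contact force between white_bauble and stand above 0.1 N and linear speed of white_bauble below 0.02 m/s and value of joint hold_down below 0.3 rad), for 0.2 s.
At the end, for the whole second after the job is handed in: The white bauble stands upright (within 0.12 rad) and fully home in the cup, its centre within 4 mm of the cup's axis, at rest, and the hold-down arm has sprung down onto it (arm between 1.70 and 1.81 rad) (value of joint hold_down between 1.7 and 1.81 rad and horizontal distance between white_bauble_mid and stand below 0.004 m and angle between white_bauble's own z axis and vertical below 0.12 rad and linear speed of white_bauble below 0.02 m/s and contact force between white_bauble and stand above 1 N); the robot touches nothing.
It fails at once if the white bauble is pressed by the stand (cup and pad together) with more than 15 N (contact force between white_bauble and stand above 15 N).
It fails at once if the white bauble is dropped (moves faster than 0.25 m/s while the fingers do not touch it) (linear speed of white_bauble above 0.25 m/s and contact force between the fingers and white_bauble below 0.02 N).
It fails at once if the robot pushes on the stand or its arm with more than 15 N (contact force between any of the fingers, the arm and stand above 15 N).
It fails at once if another bauble or the paint jar is shifted by more than 15 mm (distance of any of gold_bauble, red_bauble, paint_jar from where it was at the start of the episode above 0.015 m).
It also fails if it takes over 72 s, if anything falls off the work surface, if the arm or the gripper's body presses on something with over 40 N, if the wrist force passes 120 N, or if a joint passes its speed limit or range.

## Working session

There is one attempt and no reset: what is moved stays moved. The work goes in short steps, Python scripts to look and compute and a tool call to move; the robot and the scene stay as the last step left them, time stands still between calls to the robot, and variables do not carry over. Pictures are saved under pics/ and viewed, about 8 in all and at most 12, crops included, and the job is handed in when it is done.

Besides the shell and the picture viewer there is one more tool, called after "Emit:" as name(argument=value, ...), one argument or row to a line, values as JSON. play_rows: Moves the arm, as the interface text tells. Its arguments: {"type":"object","properties":{"rows":{"type":"array"},"grip":{"type":"number"},"squeeze":{"type":"number"}},"required":["rows"]}

```bash
mkdir -p pics; cat > h.py <<'E'
import numpy as np, cv2, sys
from plant import state, camera, get_calibration, job_done
def snap(name,f):
    c=get_calibration(name); p,d=camera(name); cv2.imwrite(f'pics/{f}.png',p); np.savez(f'pics/{f}.npz',p=p,d=d,**{k:np.array(c[k],float) for k in c})
    return load(f)
def load(f): return dict(np.load(f'pics/{f}.npz'))
def world(s,u,v,z=None,depth=None):
    "pixel->world at given plane z, or by depth"
    K=s['intrinsics']; n=cv2.undistortPoints(np.array([[[u,v]]],float),K,s['dist_coeffs'])[0,0]
    R=cv2.Rodrigues(s['rvec'])[0]; t=s['tvec'].ravel(); C=-R.T@t; r=R.T@np.array([n[0],n[1],1])
    if z is not None: return C+r*(z-C[2])/r[2]
    if depth is None: depth=np.median([x for x in s['d'][int(v)-1:int(v)+2,int(u)-1:int(u)+2].ravel() if x>0] or [np.nan])
    return C+r*depth
def proj(s,P): return cv2.projectPoints(np.array(P,float).reshape(-1,1,3),s['rvec'],s['tvec'],s['intrinsics'],s['dist_coeffs'])[0][:,0]
E
python3 - <<'E'
from h import *
np.set_printoptions(precision=4,suppress=True)
a=snap('top','t0'); b=snap('side','s0')
print(state())
for s in (a,b):
    R=cv2.Rodrigues(s['rvec'])[0]; print(-R.T@s['tvec'].ravel(), R[2])
E
```

```text
{'time_s': 0.1, 'joint_pos': array([-79.9162,  14.8558,  88.0062,   0.0006,  77.2345, -11.6197]), 'qvel': array([ 0.0321, -0.0678, -0.151 , -0.1008, -0.0722,  0.075 ]), 'tau': array([  0.0027, -44.6974, -29.1246,  -0.0003,   0.0063,   0.    ]), 'position': array([ 0.2033, -0.5105,  0.2305]), 'ee_rot': array([-179.9057,   -0.02  ,   21.7034]), 'contact_force': array([-0.4625,  0.1121, -0.5854]), 'ft_torque': array([-0.0723, -0.0032, -0.0119]), 'gripper_width': 0.08520300869978922}
[ 0.4292 -0.0114  0.941 ] [ 0.0828  0.034  -0.996 ]
[0.2608 0.6224 0.8862] [ 0.226  -0.6177 -0.7532]
```

View pics/t0.png

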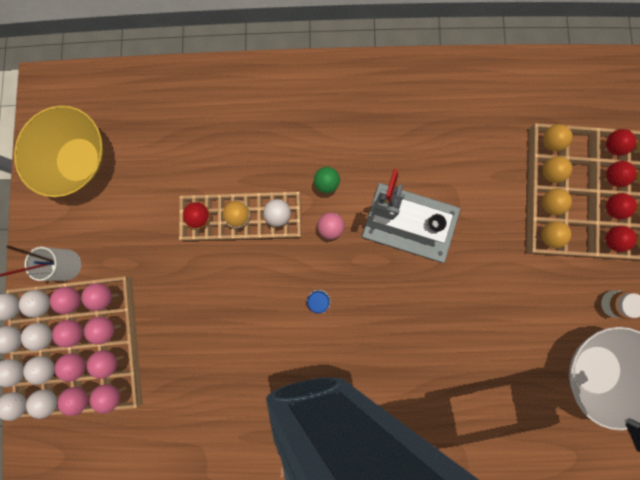

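View pics/s0.png

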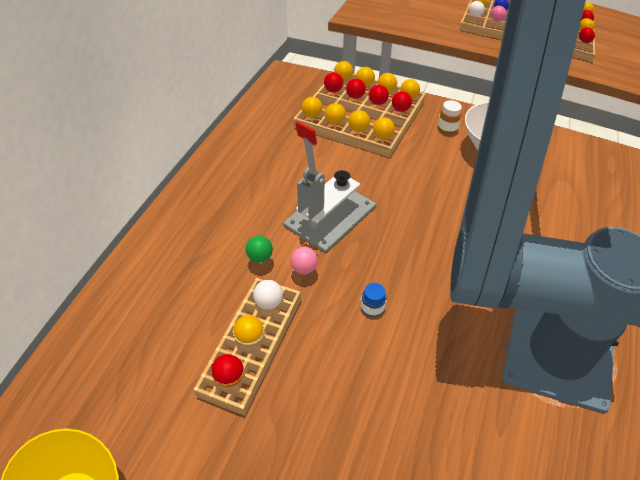

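Top view: the three-cell rack holds red (196,215), gold (236,214) and white (277,213). More white balls are in the big tray at lower left, e.g. (35,303), with green (326,180) and pink (330,226) loose. The white one in the three-cell rack fits the description. The stand's cup is at (437,223), its hinge near (392,205) and the jar at (318,302). Next I'll enlarge the rack and stand to confirm.

```bash
python3 - <<'E'
from h import *
np.set_printoptions(precision=4,suppress=True)
a=load('t0'); b=load('s0')
A=cv2.resize(a['p'][160:270,170:470].astype(np.uint8),None,fx=2.6,fy=2.6,interpolation=cv2.INTER_CUBIC)
B=cv2.resize(b['p'][110:320,190:400].astype(np.uint8),None,fx=1.4,fy=1.4,interpolation=cv2.INTER_CUBIC)
C=np.zeros((A.shape[0]+B.shape[0],A.shape[1],3),np.uint8); C[:A.shape[0]]=A; C[A.shape[0]:,:B.shape[1]]=B
cv2.imwrite('pics/c0.png',C); print(A.shape,C.shape)
for n,u,v,z in [('white',277,213,.056),('gold',236,214,.056),('red',196,215,.056),('jar',318,302,.055),('cup',437,223,.09),('green',326,180,.03),('pink',330,226,.03)]:
    print(n,world(a,u,v,z),'depth',world(a,u,v))
for n,u,v in [('plate',415,218),('plate2',425,228),('plate3',408,222),('base',445,250)]: print(n,world(a,u,v))
# side check
for n,u,v in [('plateS',335,203),('plateS2',330,208),('white',268,295),('cup',342,178)]: print(n,world(b,u,v))
# sphere fit white in both
for s,u,v in ((a,277,213),(b,268,295)):
    P=[]
    for i in range(-16,17):
        for j in range(-16,17):
            px=s['p'][v+i,u+j].astype(float)
            if s['d'][v+i,u+j]>0 and px.min()>110 and px.max()-px.min()<40: P.append(world(s,u+j,v+i,depth=s['d'][v+i,u+j]))
    P=np.array(P); P=P[P[:,2]>.05]
    from scipy.optimize import least_squares
    r=least_squares(lambda c:np.linalg.norm(P-c,axis=1)-.028,P.mean(0)-[0,0,.02],loss='soft_l1',f_scale=.002)
    print('fit',r.x,len(P),abs(r.fun).mean())
E
```

```text
(286, 780, 3) (580, 780, 3)
white [0.5593 0.1116 0.056 ] depth [0.5554 0.108  0.0821]
gold [0.5588 0.1974 0.056 ] depth [0.555  0.1911 0.0824]
red [0.5584 0.282  0.056 ] depth [0.5546 0.2734 0.0822]
jar [0.3757 0.029  0.055 ] depth [0.3756 0.029  0.0547]
cup [ 0.5288 -0.2086  0.09  ] depth [ 0.5305 -0.2118  0.076 ]
green [0.6322 0.0099 0.03  ] depth [0.6235 0.009  0.0692]
pink [0.5333 0.0028 0.03  ] depth [0.5288 0.0022 0.0694]
plate [ 0.5418 -0.169   0.0717]
plate2 [ 0.5213 -0.1885  0.0712]
plate3 [ 0.5341 -0.1549  0.0708]
base [ 0.4797 -0.2419  0.0113]
plateS [ 0.5212 -0.1446  0.0721]
plateS2 [ 0.5265 -0.1284  0.0703]
white [0.5513 0.128  0.0769]
cup [ 0.5309 -0.2144  0.0818]
fit [0.5607 0.1119 0.0557] 546 0.0008383218630263727
fit [0.561  0.1135 0.0552] 647 0.0009644840030369164
```

View pics/c0.png

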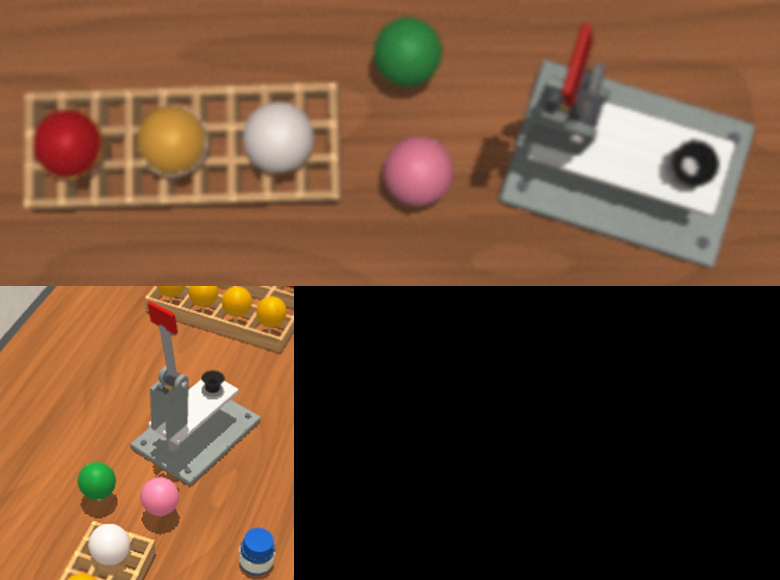

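White target confirmed: crop (278,137), in the end cell of the three-cell rack. Now the stand pose, and the shift needed to get above the bauble.

```bash
cat >> h.py <<'E'
from scipy.spatial.transform import Rotation as Ro
def shift(target,yaw=None):
    "tool-frame row from the measured pose to target position (tool down, yaw)"
    s=state(); R=Ro.from_euler('xyz',s['ee_rot'],degrees=True); d=R.inv().apply(np.array(target)-s['position'])
    rv=(R.inv()*Ro.from_euler('xyz',[180,0,yaw],degrees=True)).as_rotvec(degrees=True) if yaw is not None else np.zeros(3)
    return np.r_[d,rv]
E
python3 - <<'E'
from h import *
np.set_printoptions(precision=4,suppress=True)
a=load('t0'); b=load('s0')
c=np.array([world(a,170+x/2.6,160+y/2.6,.012) for x,y in [(545,60),(752,125),(714,265),(503,203)]])
print(c, [np.linalg.norm(c[i]-c[i-3]) for i in range(4)])
m=(c[0]+c[3])/2-(c[1]+c[2])/2; yaw=np.degrees(np.arctan2(m[1],m[0])); ctr=c.mean(0); y=m/np.linalg.norm(m)
print('stand y dir deg',yaw,'origin from base',ctr-y*.0375)
print('cup top', world(a,436.2,222.7,.097))
for s in (a,b):
  d=[]
  for v in range(480):
    for u in range(640):
      if s['d'][v,u]>0 and s['p'][v,u].max()<70:
        w=world(s,u,v,depth=s['d'][v,u])
        if np.hypot(w[0]-.529,w[1]+.209)<.035 and w[2]>.075: d.append(w)
  d=np.array(d); r=d[d[:,2]>.092]
  print(len(d),len(r),d.max(0),r.mean(0) if len(r) else 0,(r.min(0)+r.max(0))/2 if len(r) else 0)
print(shift([.561,.112,.20],77), shift([.45,-.2,.30],77))
E
```

```text
[[ 0.6271 -0.1059  0.012 ]
 [ 0.5695 -0.2757  0.012 ]
 [ 0.4543 -0.24    0.012 ]
 [ 0.508  -0.0683  0.012 ]] [np.float64(0.1793080134748058), np.float64(0.12062978394531002), np.float64(0.1798828007359515), np.float64(0.12488115520154369)]
stand y dir deg 71.93159972274549 origin from base [ 0.5281 -0.2081  0.012 ]
cup top [ 0.5286 -0.2054  0.097 ]
178 135 [ 0.5441 -0.1891  0.1007] [ 0.5282 -0.2067  0.0957] [ 0.5281 -0.2057  0.0964]
166 76 [ 0.5455 -0.1897  0.1001] [ 0.5302 -0.2085  0.0958] [ 0.5291 -0.2061  0.0962]
[  0.5625  -0.4461   0.0315  -0.0772  -0.0639 -55.2965] [  0.344   -0.1974  -0.069   -0.0772  -0.0639 -55.2965]
```

Emit:
play_rows(
  rows=[
    [0.335, -0.363, 0, 0, 0, -50.3],
    [0.335, -0.363, 0, 0, 0, -50.3],
    [0.335, -0.363, 0, 0, 0, -50.3],
    [0.335, -0.363, 0, 0, 0, -50.3],
    [0.335, -0.363, 0, 0, 0, -50.3],
    [0.335, -0.363, 0, 0, 0, -50.3],
    [0.335, -0.363, 0, 0, 0, -50.3],
    [0.335, -0.363, 0, 0, 0, -50.3],
  ],
  grip=0,
  squeeze=20,
)

```text
time_s: 0.9
position: [0.3468, -0.1356, 0.2313]
ee_rot: [180.0, -0.0, 72.0]
contact_force: [1.5, -0.6, 0.4]
gripper_width: 0.0851
```

```bash
python3 -c "
from h import *
np.set_printoptions(precision=4,suppress=True)
print(state()['position'],shift([.561,.112,.20],72))"
```

```text
[ 0.3468 -0.1356  0.2313] [ 0.3017  0.1271  0.0313  0.0142 -0.0024 -0.0333]
```

Emit:
play_rows(
  rows=[
    [0.3, 0.127, 0.03, 0, 0, 0],
    [0.3, 0.127, 0.03, 0, 0, 0],
    [0.3, 0.127, 0.03, 0, 0, 0],
    [0.3, 0.127, 0.03, 0, 0, 0],
    [0.3, 0.127, 0.03, 0, 0, 0],
    [0.3, 0.127, 0.03, 0, 0, 0],
    [0.3, 0.127, 0.03, 0, 0, 0],
    [0.3, 0.127, 0.03, 0, 0, 0],
  ],
)

```text
time_s: 1.7
position: [0.5614, 0.1114, 0.1998]
ee_rot: [-179.9, -0.0, 72.2]
contact_force: [0.3, -0.7, -0.2]
gripper_width: 0.0857
```

```bash
python3 - <<'E'
from h import *
np.set_printoptions(precision=4,suppress=True)
print(state()['position'],state()['contact_force'])
w=snap('wrist','w1')
print(proj(w,[[.561,.112,.056]]))
s=w; hsv=cv2.cvtColor(s['p'].astype(np.uint8),cv2.COLOR_BGR2HSV)
P=[];u0,v0=proj(w,[[.561,.112,.056]])[0]
for v in range(0,480,2):
  for u in range(0,640,2):
    if s['d'][v,u]>0 and hsv[v,u,1]<45 and hsv[v,u,2]>110:
      q=world(s,u,v,depth=s['d'][v,u])
      if np.hypot(q[0]-.561,q[1]-.112)<.03 and .05<q[2]<.09: P.append(q)
P=np.array(P);print(len(P))
from scipy.optimize import least_squares
r=least_squares(lambda c:np.linalg.norm(P-c,axis=1)-.028,[.561,.112,.056],loss='soft_l1',f_scale=.002); print(r.x,abs(r.fun).mean())
print(shift([r.x[0],r.x[1],.04],72))
E
```

```text
[0.5614 0.1114 0.1998] [ 0.3304 -0.6703 -0.2332]
[[312.7991 220.6728]]
1143
[0.5614 0.1124 0.0551] 0.0003788134691776543
[ 0.0029  0.0007  0.16   -0.1199  0.0428  0.1599]
```

View pics/w1.png

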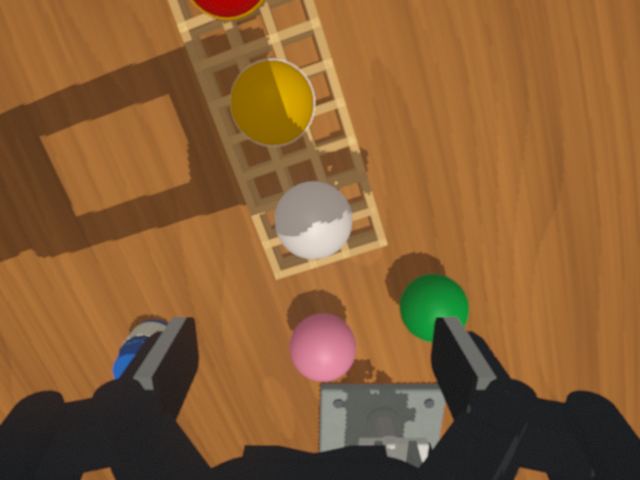

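The wrist view shows white at (313,219), gold at (272,102), and pink and green clear of the fingers. The three sphere fits agree within 1 mm. Descending.

Emit:
play_rows(
  rows=[
    [0.001, 0, 0.04, 0, 0, 0],
    [0.001, 0.001, 0.08, 0, 0, 0],
    [0.001, 0.001, 0.11, 0, 0, 0],
    [0.001, 0.001, 0.14, 0, 0, 0],
    [0.001, 0.001, 0.16, 0, 0, 0],
    [0.001, 0.001, 0.168, 0, 0, 0],
    [0.001, 0.001, 0.168, 0, 0, 0],
    [0.001, 0.001, 0.168, 0, 0, 0],
  ],
)

```text
time_s: 2.55
position: [0.562, 0.1087, 0.0344]
ee_rot: [179.9, -0.0, 72.0]
contact_force: [0.4, 0.2, 0.3]
gripper_width: 0.0853
```

Emit:
play_rows(
  rows=[
    [0, 0, 0, 0, 0, 0],
    [0, 0, 0, 0, 0, 0],
    [0, 0, 0, 0, 0, 0],
    [0, 0, 0, 0, 0, 0],
    [0, 0, 0, 0, 0, 0],
    [0, 0, 0, 0, 0, 0],
    [0, 0, 0, 0, 0, 0],
    [0, 0, 0, 0, 0, 0],
  ],
  grip=110,
  squeeze=20,
)

```text
time_s: 3.35
position: [0.561, 0.1095, 0.0347]
ee_rot: [-180.0, -0.0, 72.0]
contact_force: [-4.4, 0.9, 8.5]
gripper_width: 0.0549
```

Emit:
play_rows(
  rows=[
    [0, 0, -0.002, 0, 0, 0],
    [0, 0, -0.005, 0, 0, 0],
    [0, 0, -0.01, 0, 0, 0],
    [0, 0, -0.02, 0, 0, 0],
    [0, 0, -0.03, 0, 0, 0],
    [0, 0, -0.03, 0, 0, 0],
  ],
)

```text
time_s: 3.95
position: [0.563, 0.1092, 0.0654]
ee_rot: [179.8, -0.1, 72.0]
contact_force: [-0.5, 0.2, -0.1]
gripper_width: 0.0551
```

```bash
python3 -c "
from h import *
s=state(); print(s['position'],s['contact_force'],s['gripper_width']); s=snap('side','s1')
w=snap('wrist','w2')
A=s['p'][200:400,180:400].astype(np.uint8); A=cv2.resize(A,(396,360)); B=cv2.resize(w['p'].astype(np.uint8),(400,300))
C=np.zeros((360,800,3),np.uint8); C[:,:396]=A; C[:300,400:]=B; cv2.imwrite('pics/c1.png',C)"
```

```text
[0.56298596 0.10915123 0.06541529] [-0.46341948  0.22400529 -0.13373173] 0.055076768199051024
```

View pics/c1.png

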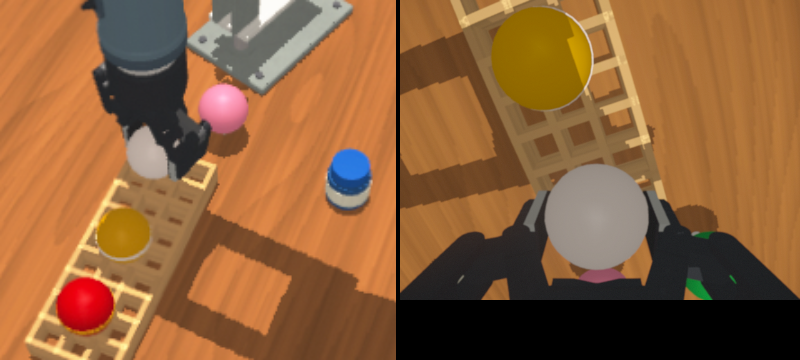

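The bauble is held: ball at (596,217) in the right-hand panel, lifted clear of the rack. I'll detour at small x to keep clear of the hold-down arm.

Emit:
play_rows(
  rows=[
    [0, 0, -0.03, 0, 0, 0],
    [0, 0, -0.07, 0, 0, 0],
    [0, 0, -0.11, 0, 0, 0],
    [-0.04, -0.02, -0.14, 0, 0, 0],
    [-0.08, -0.04, -0.16, 0, 0, 0],
    [-0.12, -0.06, -0.18, 0, 0, 0],
    [-0.16, -0.08, -0.18, 0, 0, 0],
    [-0.2, -0.1, -0.18, 0, 0, 0],
  ],
)

```text
time_s: 4.85
position: [0.4033, -0.0511, 0.2438]
ee_rot: [179.9, 0.0, 72.0]
contact_force: [0.5, -0.9, -0.6]
gripper_width: 0.055
```

```bash
cat > ball.py <<'E'
from h import *
from scipy.optimize import least_squares
def ball(w,pos,rot):
    "sphere fit of the held white ball in a wrist picture; centre in the tool frame (rel. TCP)"
    hsv=cv2.cvtColor(w['p'].astype(np.uint8),cv2.COLOR_BGR2HSV); R=Ro.from_euler('xyz',rot,degrees=True); P=[]
    for v in range(0,480,2):
        for u in range(0,640,2):
            if w['d'][v,u]>0 and hsv[v,u,1]<60 and hsv[v,u,2]>90:
                q=R.inv().apply(world(w,u,v,depth=w['d'][v,u])-pos)
                if abs(q[1])<.024 and abs(q[0])<.035 and -.06<q[2]<.0: P.append(q)
    P=np.array(P); r=least_squares(lambda c:np.linalg.norm(P-c,axis=1)-.028,[0,0,-.025],loss='soft_l1',f_scale=.002)
    return r.x,len(P),abs(r.fun).mean()
E
python3 - <<'E'
from ball import *
np.set_printoptions(precision=4,suppress=True)
s=state(); w=snap('wrist','w3'); print(s['position'],s['ee_rot'],ball(w,s['position'],s['ee_rot']))
w=load('w2'); print(ball(w,np.array([.563,.1092,.0654]),[179.8,-.1,72]))
print(shift([.42,-.2065,.245],72))
E
```

```text
[ 0.4033 -0.0511  0.2438] [179.91     0.0246  72.0461] (array([ 0.0029,  0.0006, -0.0202]), 5302, np.float64(0.00035867400206652465))
(array([ 0.0028,  0.0002, -0.0193]), 5327, np.float64(0.0003741763280651807))
[-0.1379  0.0671 -0.0015 -0.1605  0.2588 -0.0705]
```

Emit:
play_rows(
  rows=[
    [-0.045, 0.02, 0, 0, 0, 0],
    [-0.09, 0.045, 0, 0, 0, 0],
    [-0.138, 0.068, 0, 0, 0, 0],
    [-0.138, 0.068, 0, 0, 0, 0],
    [-0.128, 0.1, 0, 0, 0, 0],
    [-0.118, 0.14, 0, 0, 0, 0],
    [-0.107, 0.17, 0, 0, 0, 0],
    [-0.107, 0.17, 0, 0, 0, 0],
  ],
)

```text
time_s: 5.7
position: [0.536, -0.2038, 0.242]
ee_rot: [-180.0, -0.1, 72.1]
contact_force: [-0.2, 0.3, -0.3]
gripper_width: 0.0548
```

Emit:
play_rows(
  rows=[
    [0, 0, 0.03, 0, 0, 0],
    [0, 0, 0.06, 0, 0, 0],
    [0, 0, 0.085, 0, 0, 0],
    [0, 0, 0.095, 0, 0, 0],
    [0, 0, 0.095, 0, 0, 0],
  ],
)

```text
time_s: 6.2
position: [0.5318, -0.2035, 0.1468]
ee_rot: [-179.8, -0.1, 72.0]
contact_force: [0.0, -0.1, 0.3]
gripper_width: 0.0548
```

```bash
python3 - <<'E'
from ball import *
np.set_printoptions(precision=4,suppress=True)
S=[state() for _ in range(1)]; s=S[0]; w=snap('wrist','w4'); b=snap('side','s4'); t=snap('top','t4')
x,n,e=ball(w,s['position'],s['ee_rot']); print(s['position'],s['contact_force'],x,e)
R=Ro.from_euler('xyz',s['ee_rot'],degrees=True); print('ball world',s['position']+R.apply(x))
print('cup in wrist',proj(w,[[.5285,-.2065,.097]]), 'side',proj(b,[[.5285,-.2065,.097],[.5285,-.2065,.17]]),'top',proj(t,[[.5285,-.2065,.097]]))
A=cv2.resize(w['p'].astype(np.uint8),(400,300)); B=cv2.resize(b['p'][100:280,260:420].astype(np.uint8),(400,450),interpolation=cv2.INTER_CUBIC)
C=np.zeros((450,800,3),np.uint8); C[:300,:400]=A; C[:,400:]=B; cv2.imwrite('pics/c4.png',C)
E
```

```text
[ 0.5318 -0.2035  0.1468] [ 0.0377 -0.1178  0.325 ] [ 0.003   0.0007 -0.0201] 0.0003653633776778142
ball world [ 0.5334 -0.2009  0.167 ]
cup in wrist [[309.0017 279.1168]] side [[342.0511 175.384 ]
 [343.3296 149.3984]] top [[436.7495 222.7533]]
```

View pics/c4.png

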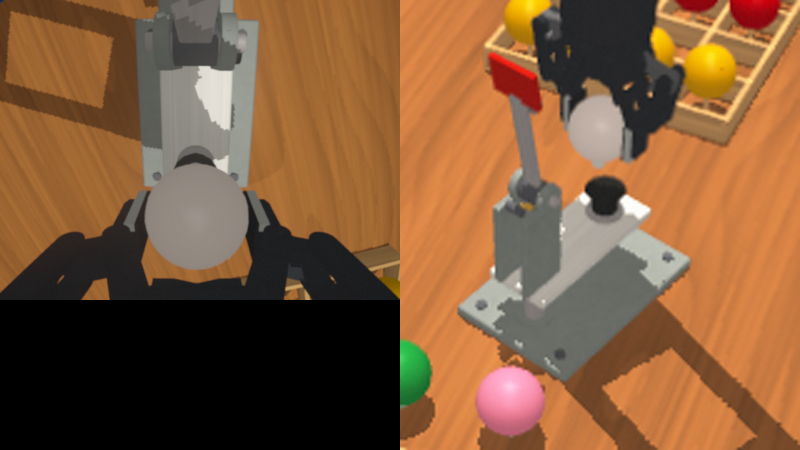

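Left panel: ball at (197,215), with the cup's rim just behind it at (195,155). Right panel: ball at (597,130), neck at (600,163), cup at (604,190). Next, a relative check of the ball against the cup in the side camera, averaging the pose.

```bash
python3 - <<'E'
from ball import *
np.set_printoptions(precision=4,suppress=True)
b=load('s4'); w4=load('w4')
def fit(s,c0):
    hsv=cv2.cvtColor(s['p'].astype(np.uint8),cv2.COLOR_BGR2HSV);P=[]
    for v in range(480):
        for u in range(640):
            if s['d'][v,u]>0 and hsv[v,u,1]<45 and hsv[v,u,2]>110:
                q=world(s,u,v,depth=s['d'][v,u])
                if np.linalg.norm(q-c0)<.034 : P.append(q)
    P=np.array(P); r=least_squares(lambda c:np.linalg.norm(P-c,axis=1)-.028,c0,loss='soft_l1',f_scale=.001); return r.x,len(P),abs(r.fun).mean()
print('side ball',fit(b,np.array([.532,-.203,.167])))
# cup rim from side, s0/s4 ; black points top ring
def cup(s,lo=.0955,c=(.5285,-.2065)):
    d=[]
    for v in range(480):
        for u in range(640):
            if s['d'][v,u]>0 and s['p'][v,u].max()<75:
                q=world(s,u,v,depth=s['d'][v,u])
                if np.hypot(q[0]-c[0],q[1]-c[1])<.026 and .074<q[2]<.104: d.append(q)
    d=np.array(d)
    r=least_squares(lambda p:np.clip(np.hypot(*(d[d[:,2]>.09][:,:2]-p[:2]).T)-.019,0,None),[*c]) 
    return len(d),np.percentile(d[:,2],[5,50,90,97]),d[d[:,2]>.09].min(0),d[d[:,2]>.09].max(0)
for n in('s0','s4','t0','w4'): print(n,cup(load(n)))
# image-based cup outline in side view: dark blob bbox vs model circle r=.019 at z=.097
for n in ('s0','t0'):
    s=load(n); p=s['p'].astype(np.uint8).max(2); q=proj(s,[[.5285,-.2065,.09]])[0].astype(int)
    m=(p<60).astype(np.uint8); k,l,st,ce=cv2.connectedComponentsWithStats(m); 
    i=np.argmin([np.hypot(*(ce[j]-q)) if st[j,4]>30 else 1e9 for j in range(k)]); print(n,st[i],ce[i])
    th=np.linspace(0,6.28,60); pr=proj(s,np.c_[.5285+.019*np.cos(th),-.2065+.019*np.sin(th),0*th+.097]); print(pr.min(0),pr.max(0))
P=[]
for i in range(4): camera('top'); P.append(state()['position'])
P=np.array(P);print(P,P.mean(0))
E
```

```text
side ball (array([ 0.5336, -0.2012,  0.1686]), 469, np.float64(0.0013428814360617962))
s0 (173, array([0.0784, 0.0911, 0.0974, 0.0984]), array([ 0.5124, -0.2229,  0.0903]), array([ 0.5455, -0.1897,  0.1001]))
s4 (168, array([0.0787, 0.092 , 0.0979, 0.0991]), array([ 0.5126, -0.2235,  0.0903]), array([ 0.5457, -0.1877,  0.1011]))
t0 (188, array([0.0875, 0.0947, 0.0986, 0.0998]), array([ 0.5121, -0.2228,  0.0902]), array([ 0.5441, -0.1891,  0.1007]))
w4 (748, array([0.0901, 0.0964, 0.098 , 0.0984]), array([ 0.5169, -0.2044,  0.09  ]), array([ 0.5471, -0.1888,  0.0992]))
s0 [334 171  16  15 161] [341.4534 177.6584]
[333.3444 169.5769] [350.7551 181.3201]
t0 [429 215  17  17 164] [437.1402 222.4024]
[427.0023 213.0943] [446.5037 232.4443]
[[ 0.534  -0.205   0.15  ]
 [ 0.534  -0.205   0.1499]
 [ 0.5339 -0.2049  0.1498]
 [ 0.5338 -0.2048  0.1495]] [ 0.5339 -0.2049  0.1498]
```

Emit:
play_rows(
  rows=[
    [-0.003, -0.002, 0, 0, 0, 0],
    [-0.0065, -0.0035, 0.005, 0, 0, 0],
    [-0.0065, -0.0035, 0.005, 0, 0, 0],
    [-0.0065, -0.0035, 0.005, 0, 0, 0],
    [-0.0065, -0.0035, 0.005, 0, 0, 0],
    [-0.0065, -0.0035, 0.005, 0, 0, 0],
  ],
)

```text
time_s: 7.15
position: [0.5279, -0.2096, 0.1433]
ee_rot: [180.0, -0.0, 72.0]
contact_force: [-0.3, 0.2, -1.1]
gripper_width: 0.0547
```

```bash
python3 - <<'E'
from ball import *
np.set_printoptions(precision=4,suppress=True)
e=np.array([.951,-.309]); f=np.array([.309,.951])
for n in ('w4','w5'):
    if n=='w5':
        s=state(); w=snap('wrist','w5'); x=ball(w,s['position'],s['ee_rot'])[0]; R=Ro.from_euler('xyz',s['ee_rot'],degrees=True); B=s['position']+R.apply(x); print(s['position'],s['contact_force'])
    else: w=load('w4'); B=np.array([.5334,-.2009,.167])
    d=[]
    for v in range(150,330):
        for u in range(220,420):
            if w['d'][v,u]>0 and w['p'][v,u].max()<90:
                q=world(w,u,v,depth=w['d'][v,u])
                if .0955<q[2]<.101 and np.hypot(q[0]-.529,q[1]+.206)<.03: d.append(q)
    d=np.array(d); a=(d[:,:2]-B[:2])@e; c=(d[:,:2]-B[:2])@f
    # outer rim circle fit
    o=[]
    for lo in np.arange(-.02,.02,.001):
        m=(a>=lo)&(a<lo+.001)
        if m.sum()>3: o.append([lo+.0005,c[m].max()])
    o=np.array(o); r=least_squares(lambda p:np.hypot(o[:,0]-p[0],o[:,1]-p[1])-.019,[0,0],loss='soft_l1',f_scale=.001)
    print(n,'ball',B,'cup centre rel. ball along tool y,x',r.x,len(o),abs(r.fun).mean(),'rim z',np.median(d[:,2]),a.min(),a.max())
b=snap('side','s5'); print('side ball expected px',proj(b,[[*B[:2],B[2]],[*B[:2],B[2]-.043],[.5287,-.2063,.097]]))
C=cv2.resize(b['p'][120:210,290:390].astype(np.uint8),(600,540),interpolation=cv2.INTER_CUBIC); cv2.imwrite('pics/c5.png',C)
E
```

```text
w4 ball [ 0.5334 -0.2009  0.167 ] cup centre rel. ball along tool y,x [-0.0014 -0.0078] 33 0.00023176180670591087 rim z 0.09726066276633978 -0.017868525658475503 0.014606504352662126
[ 0.5279 -0.2096  0.1433] [-0.3112  0.2007 -1.0936]
w5 ball [ 0.5295 -0.2069  0.1635] cup centre rel. ball along tool y,x [ 0.0003 -0.001 ] 36 0.00023651733619603604 rim z 0.09716227703240457 -0.017376207630079056 0.01761425354318618
side ball expected px [[342.8144 151.5736]
 [342.0654 167.0354]
 [341.9338 175.4181]]
```

View pics/c5.png

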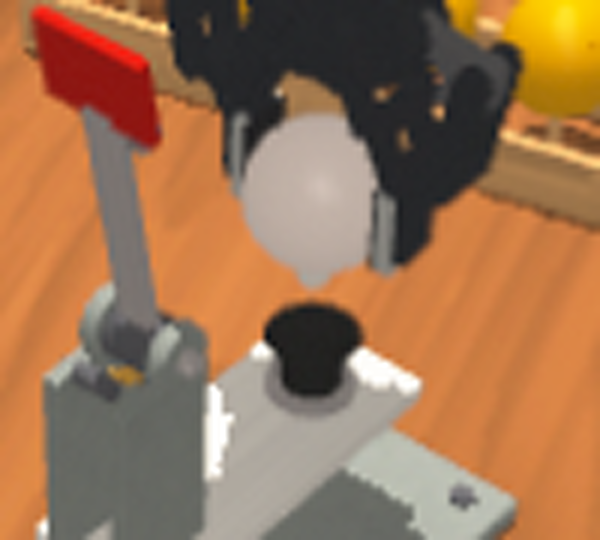

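The neck hangs straight over the cup: neck tip (315,280), cup mouth (313,315). The wrist fit puts the cup centre about 1 mm from the ball's axis, and the rim at z 0.0972 puts the plate at 0.071. Lowering.

Emit:
play_rows(
  rows=[
    [-0.001, 0, 0.005, 0, 0, 0],
    [-0.001, 0, 0.012, 0, 0, 0],
    [-0.001, 0, 0.018, 0, 0, 0],
    [-0.001, 0, 0.023, 0, 0, 0],
    [-0.001, 0, 0.028, 0, 0, 0],
    [-0.001, 0, 0.031, 0, 0, 0],
    [-0.001, 0, 0.034, 0, 0, 0],
    [-0.001, 0, 0.034, 0, 0, 0],
  ],
)

```text
time_s: 8.05
position: [0.5274, -0.2104, 0.1089]
ee_rot: [-180.0, -0.0, 72.0]
contact_force: [0.6, -0.1, -0.4]
gripper_width: 0.0545
```

Emit:
play_rows(
  rows=[
    [0, 0, 0.001, 0, 0, 0],
    [0, 0, 0.002, 0, 0, 0],
    [0, 0, 0.003, 0, 0, 0],
    [0, 0, 0.004, 0, 0, 0],
    [0, 0, 0.004, 0, 0, 0],
    [0, 0, 0.004, 0, 0, 0],
  ],
)

```text
time_s: 8.65
position: [0.5276, -0.2105, 0.1053]
ee_rot: [180.0, -0.0, 72.0]
contact_force: [0.1, -0.3, -0.8]
gripper_width: 0.055
```

Emit:
play_rows(
  rows=[
    [0, 0, 0.0005, 0, 0, 0],
    [0, 0, 0.001, 0, 0, 0],
    [0, 0, 0.0015, 0, 0, 0],
    [0, 0, 0.002, 0, 0, 0],
    [0, 0, 0.002, 0, 0, 0],
    [0, 0, 0.002, 0, 0, 0],
  ],
)

```text
time_s: 9.25
position: [0.5275, -0.2105, 0.1033]
ee_rot: [-180.0, 0.0, 72.0]
contact_force: [0.2, -0.0, -0.2]
gripper_width: 0.0546
```

Emit:
play_rows(
  rows=[
    [0, 0, 0.0005, 0, 0, 0],
    [0, 0, 0.001, 0, 0, 0],
    [0, 0, 0.0015, 0, 0, 0],
    [0, 0, 0.0015, 0, 0, 0],
    [0, 0, 0.0015, 0, 0, 0],
  ],
)

```text
time_s: 9.75
position: [0.5275, -0.2105, 0.1018]
ee_rot: [-180.0, -0.0, 72.0]
contact_force: [-0.4, 0.0, -0.7]
gripper_width: 0.0546
```

Emit:
play_rows(
  rows=[
    [0, 0, 0.0005, 0, 0, 0],
    [0, 0, 0.001, 0, 0, 0],
    [0, 0, 0.001, 0, 0, 0],
    [0, 0, 0.001, 0, 0, 0],
  ],
)

```text
time_s: 10.15
position: [0.5276, -0.2105, 0.1009]
ee_rot: [180.0, -0.0, 72.0]
contact_force: [0.0, -0.3, 1.2]
gripper_width: 0.0555
```

Emit:
play_rows(
  rows=[
    [0, 0, 0.0005, 0, 0, 0],
    [0, 0, 0.001, 0, 0, 0],
    [0, 0, 0.001, 0, 0, 0],
    [0, 0, 0.001, 0, 0, 0],
  ],
)

```text
time_s: 10.55
position: [0.5276, -0.2105, 0.1]
ee_rot: [180.0, -0.0, 72.0]
contact_force: [-0.1, 0.6, 0.8]
gripper_width: 0.0546
```

```bash
python3 - <<'E'
from ball import *
np.set_printoptions(precision=4,suppress=True)
F=[]
for i in range(5): w=(snap('wrist','w6') if i==0 else camera('top')); s=state(); F.append(np.r_[s['position'],s['contact_force']])
F=np.array(F); print(F.mean(0),F.std(0))
x=ball(load('w6'),F[0,:3],s['ee_rot']); print(x)
b=snap('side','s6'); cv2.imwrite('pics/c6.png',cv2.resize(b['p'][120:210,290:390].astype(np.uint8),(600,540),interpolation=cv2.INTER_CUBIC))
E
```

```text
[ 0.5276 -0.2105  0.0999 -0.3283  0.9519  2.4404] [0.     0.     0.     0.3775 0.4087 0.4772]
(array([ 0.003 ,  0.0007, -0.0202]), 5329, np.float64(0.0003612485609724952))
```

Contact felt at about 2.4 N, with the ball centre at 0.120, the predicted home height. I'll relax the slight side load and open.

Emit:
play_rows(
  rows=[
    [0.0005, 0, 0, 0, 0, 0],
    [0.001, 0, 0, 0, 0, 0],
    [0.001, 0, 0, 0, 0, 0],
  ],
)

```text
time_s: 11.15
position: [0.528, -0.2097, 0.0998]
ee_rot: [180.0, 0.0, 72.0]
contact_force: [0.6, -0.7, 1.3]
gripper_width: 0.0549
```

Emit:
play_rows(
  rows=[
    [0, 0, 0, 0, 0, 0],
    [0, 0, 0, 0, 0, 0],
    [0, 0, 0, 0, 0, 0],
    [0, 0, 0, 0, 0, 0],
    [0, 0, 0, 0, 0, 0],
    [0, 0, 0, 0, 0, 0],
    [0, 0, 0, 0, 0, 0],
    [0, 0, 0, 0, 0, 0],
  ],
  grip=0,
)

```text
time_s: 11.95
position: [0.5279, -0.2095, 0.0998]
ee_rot: [180.0, 0.0, 72.0]
contact_force: [1.1, 0.3, -0.2]
gripper_width: 0.0855
```

```bash
python3 - <<'E'
from ball import *
np.set_printoptions(precision=4,suppress=True)
w=snap('wrist','w7'); s=state(); print(s['position'],s['contact_force'],s['gripper_width'])
x=ball(w,s['position'],s['ee_rot']); R=Ro.from_euler('xyz',s['ee_rot'],degrees=True); print(x,s['position']+R.apply(x[0]))
b=snap('side','s7'); cv2.imwrite('pics/c7.png',cv2.resize(b['p'][110:210,280:390].astype(np.uint8),(660,600),interpolation=cv2.INTER_CUBIC))
E
```

```text
[ 0.5279 -0.2096  0.0998] [ 1.0267 -1.072   0.3606] 0.08572937789018975
(array([ 0.003 ,  0.0011, -0.0209]), 5375, np.float64(0.00036571949558721447)) [ 0.5298 -0.207   0.1207]
```

View pics/c7.png

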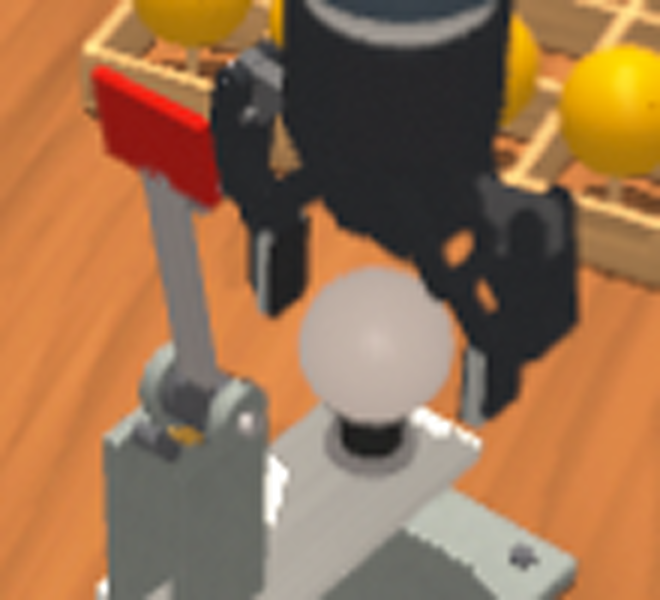

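The bauble stands upright in the cup: ball at (376,342), centre z 0.1207, fingers open and the arm parked. Retreating upward and away from the hold-down arm.

Emit:
play_rows(
  rows=[
    [0.001, 0, -0.01, 0, 0, 0],
    [0.002, 0.001, -0.03, 0, 0, 0],
    [0.003, 0.001, -0.05, 0, 0, 0],
    [0, 0, -0.08, 0, 0, 0],
    [-0.02, 0, -0.12, 0, 0, 0],
    [-0.04, 0, -0.16, 0, 0, 0],
    [-0.04, 0, -0.21, 0, 0, 0],
    [-0.04, 0, -0.26, 0, 0, 0],
  ],
)

```text
time_s: 12.85
position: [0.5147, -0.2478, 0.3624]
ee_rot: [180.0, 0.0, 71.9]
contact_force: [0.0, -0.4, -0.1]
gripper_width: 0.0856
```

Emit:
play_rows(
  rows=[
    [0, 0, -0.02, 0, 0, 0],
    [0, 0, -0.02, 0, 0, 0],
    [0, 0, -0.02, 0, 0, 0],
    [0, 0, -0.02, 0, 0, 0],
    [0, 0, -0.02, 0, 0, 0],
    [0, 0, -0.02, 0, 0, 0],
  ],
  grip=255,
)

```text
time_s: 13.45
position: [0.5152, -0.2473, 0.3785]
ee_rot: [-179.9, -0.0, 72.0]
contact_force: [0.6, -0.9, 0.3]
gripper_width: 0.0002
```

```bash
python3 - <<'E'
from ball import *
np.set_printoptions(precision=4,suppress=True)
w=snap('wrist','w8'); b=snap('side','s8'); t=snap('top','t8'); s=state(); print(s['time_s'],s['position'],s['ee_rot'],s['gripper_width'])
R=cv2.Rodrigues(w['rvec'])[0]; C=-R.T@w['tvec'].ravel(); Rt=Ro.from_euler('xyz',s['ee_rot'],degrees=True); print('cam in tool',Rt.inv().apply(C-s['position']))
# red thumb plate points (side, wrist)
for n,q in (('s8',b),('w8',w),('t0',load('t0'))):
    hsv=cv2.cvtColor(q['p'].astype(np.uint8),cv2.COLOR_BGR2HSV); P=[]
    for v in range(480):
        for u in range(640):
            h,sa,va=hsv[v,u]
            if q['d'][v,u]>0 and (h<6 or h>174) and sa>150 and va>60:
                p=world(q,u,v,depth=q['d'][v,u])
                if np.hypot(p[0]-.565,p[1]+.095)<.06 and p[2]>.2: P.append(p)
    if P:
        P=np.array(P); d=P[:,:2]-[.5287,-.2063]; print(n,len(P),'s',np.percentile(d@[.31,.951],[2,50,98]),'x',np.percentile(d@[.951,-.31],[2,50,98]),'z',np.percentile(P[:,2],[2,50,98]))
A=cv2.resize(w['p'].astype(np.uint8),(400,300)); B=cv2.resize(b['p'][60:240,250:410].astype(np.uint8),(400,450),interpolation=cv2.INTER_CUBIC)
C=np.zeros((450,800,3),np.uint8); C[:300,:400]=A; C[:,400:]=B; cv2.imwrite('pics/c8.png',C)
u=np.array([.31,.951])
print('above, behind', shift([*(np.array([.5287,-.2063])+.155*u),.37],72))
E
```

```text
13.6 [ 0.5154 -0.2475  0.3793] [-179.9447   -0.0181   72.0046] -0.0002959764740103751
cam in tool [ 0.0809  0.0006 -0.1415]
s8 268 s [0.1168 0.1199 0.1235] x [-0.0216 -0.0023  0.0208] z [0.2693 0.2881 0.3012]
t0 157 s [0.1118 0.1169 0.1209] x [-0.02   -0.0004  0.0217] z [0.2726 0.2995 0.3024]
above, behind [ 0.1983  0.      0.0093 -0.0553 -0.0181  0.0046]
```

View pics/c8.png

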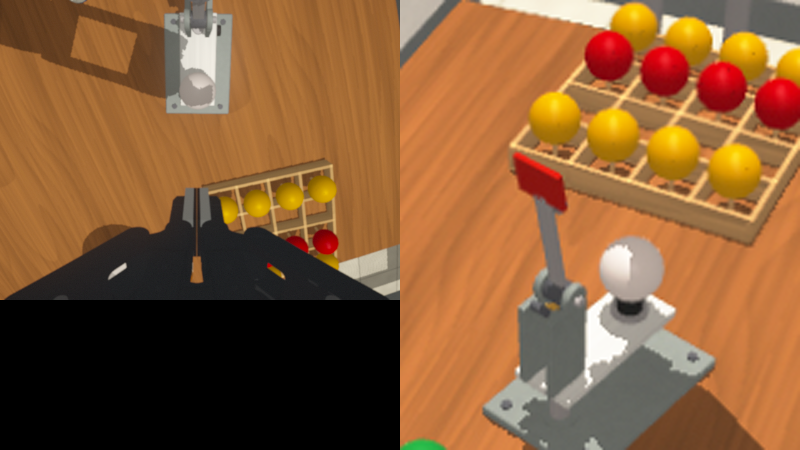

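The bauble stands free in the cup, ball at (632,267) in the right panel. The thumb plate at (540,180) measures s 0.120 and z 0.27–0.30, matching the model. I'll go over the top and come down behind it.

Emit:
play_rows(
  rows=[
    [0.05, 0, 0, 0, 0, 0],
    [0.1, 0, 0, 0, 0, 0],
    [0.15, 0, 0, 0, 0, 0],
    [0.2, 0, 0, 0, 0, 0],
    [0.2, 0, 0, 0, 0, 0],
    [0.2, 0, 0.04, 0, 0, 0],
    [0.2, 0, 0.08, 0, 0, 0],
    [0.2, 0, 0.1, 0, 0, 0],
  ],
)

```text
time_s: 14.4
position: [0.5757, -0.0572, 0.2761]
ee_rot: [-179.7, 0.0, 72.0]
contact_force: [0.0, 0.1, -0.0]
gripper_width: -0.0003
```

```bash
cat > arc.py <<'E'
from h import *
np.set_printoptions(precision=4,suppress=True)
C=np.array([.5287,-.2063]); u=np.array([.31,.951])
def tcp(phi,r=.123,half=.011):
    "TCP (s along stand y from the cup axis, z) with the tip's front lower edge on the thumb plate's back"
    p=np.radians(phi); return .095-r*np.sin(p)+.003*np.cos(p)+half, .161+r*np.cos(p)+.003*np.sin(p)
if __name__=='__main__':
    P=[]
    for i in range(4): camera('top'); P.append(state()['position'])
    P=np.mean(P,0); s=(P[:2]-C)@u; print('s,x,z',s,(P[:2]-C)@[.951,-.31],P[2],state()['contact_force'])
    for f in range(-10,91,6): a=tcp(f); print(f,'tool x %.4f z %.4f'%(a[0]-s,P[2]-a[1]))
E
python3 arc.py
```

```text
s,x,z 0.15617081734855828 -0.001174608079552995 0.2771337524417538 [ 0.0136 -0.0162  0.6793]
-10 tool x -0.0259 z -0.0045
-4 tool x -0.0386 z -0.0064
2 tool x -0.0515 z -0.0069
8 tool x -0.0643 z -0.0061
14 tool x -0.0770 z -0.0039
20 tool x -0.0894 z -0.0005
26 tool x -0.1014 z 0.0043
32 tool x -0.1128 z 0.0102
38 tool x -0.1235 z 0.0174
44 tool x -0.1335 z 0.0256
50 tool x -0.1425 z 0.0348
56 tool x -0.1505 z 0.0449
62 tool x -0.1574 z 0.0557
68 tool x -0.1631 z 0.0673
74 tool x -0.1676 z 0.0793
80 tool x -0.1708 z 0.0918
86 tool x -0.1727 z 0.1046
```

Emit:
play_rows(
  rows=[
    [-0.008, 0, 0, 0, 0, 0],
    [-0.014, 0, -0.001, 0, 0, 0],
    [-0.019, 0, -0.002, 0, 0, 0],
    [-0.024, 0, -0.003, 0, 0, 0],
    [-0.029, 0, -0.004, 0, 0, 0],
    [-0.034, 0, -0.005, 0, 0, 0],
    [-0.039, 0, -0.006, 0, 0, 0],
    [-0.044, 0, -0.006, 0, 0, 0],
  ],
)

```text
time_s: 15.4
position: [0.5637, -0.0995, 0.2859]
ee_rot: [180.0, -0.0, 72.0]
contact_force: [1.4, 2.1, 1.7]
gripper_width: 0.0001
```

Emit:
play_rows(
  rows=[
    [-0.005, 0, -0.001, 0, 0, 0],
    [-0.011, 0, -0.001, 0, 0, 0],
    [-0.016, 0, 0, 0, 0, 0],
    [-0.021, 0, 0, 0, 0, 0],
    [-0.027, 0, 0.001, 0, 0, 0],
    [-0.033, 0, 0.002, 0, 0, 0],
    [-0.039, 0, 0.004, 0, 0, 0],
    [-0.045, 0, 0.006, 0, 0, 0],
  ],
)

```text
time_s: 16.2
position: [0.5496, -0.1426, 0.2799]
ee_rot: [180.0, 0.0, 72.0]
contact_force: [-0.9, 2.1, 2.1]
gripper_width: -0.0
```

```bash
python3 - <<'E'
from arc import *
b=snap('side','s9'); cv2.imwrite('pics/c9.png',cv2.resize(b['p'][60:240,240:420].astype(np.uint8),(540,540),interpolation=cv2.INTER_CUBIC))
E
python3 arc.py
```

```text
s,x,z 0.06717305832629737 0.00021206219259683356 0.2798442767358562 [-0.2292  1.9421  2.5258]
-10 tool x 0.0631 z -0.0018
-4 tool x 0.0504 z -0.0036
2 tool x 0.0375 z -0.0042
8 tool x 0.0247 z -0.0034
14 tool x 0.0120 z -0.0012
20 tool x -0.0004 z 0.0022
26 tool x -0.0124 z 0.0070
32 tool x -0.0238 z 0.0129
38 tool x -0.0345 z 0.0201
44 tool x -0.0445 z 0.0283
50 tool x -0.0535 z 0.0375
56 tool x -0.0615 z 0.0476
62 tool x -0.0684 z 0.0585
68 tool x -0.0741 z 0.0700
74 tool x -0.0786 z 0.0821
80 tool x -0.0818 z 0.0945
86 tool x -0.0837 z 0.1073
```

View pics/c9.png

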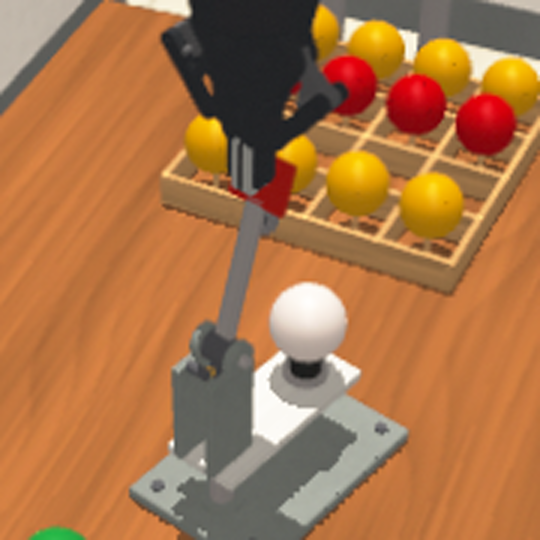

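The finger at (245,165) is carrying the red plate over at about 3 N, and the ball is undisturbed at (308,322). Continuing along the arc.

Emit:
play_rows(
  rows=[
    [-0.0065, 0, 0.0045, 0, 0, 0],
    [-0.0125, 0, 0.007, 0, 0, 0],
    [-0.018, 0, 0.01, 0, 0, 0],
    [-0.024, 0, 0.013, 0, 0, 0],
    [-0.029, 0, 0.0165, 0, 0, 0],
    [-0.0345, 0, 0.02, 0, 0, 0],
    [-0.0395, 0, 0.024, 0, 0, 0],
    [-0.0445, 0, 0.028, 0, 0, 0],
  ],
)

```text
time_s: 17.25
position: [0.5359, -0.1849, 0.2516]
ee_rot: [180.0, 0.0, 72.0]
contact_force: [1.6, 1.3, 2.7]
gripper_width: -0.0002
```

```bash
python3 arc.py | grep -vE '^(-|[0-9] |1|2|32)'
```

```text
s,x,z 0.022545943467496398 5.809564625653981e-05 0.25121508598966674 [0.5845 0.6917 4.0158]
38 tool x 0.0101 z -0.0086
44 tool x 0.0002 z -0.0003
50 tool x -0.0088 z 0.0089
56 tool x -0.0168 z 0.0189
62 tool x -0.0237 z 0.0298
68 tool x -0.0295 z 0.0414
74 tool x -0.0340 z 0.0534
80 tool x -0.0372 z 0.0659
86 tool x -0.0390 z 0.0786
```

Emit:
play_rows(
  rows=[
    [-0.0045, 0, 0.0045, 0, 0, 0],
    [-0.009, 0, 0.009, 0, 0, 0],
    [-0.013, 0, 0.014, 0, 0, 0],
    [-0.017, 0, 0.019, 0, 0, 0],
    [-0.0205, 0, 0.0245, 0, 0, 0],
    [-0.0235, 0, 0.03, 0, 0, 0],
    [-0.0265, 0, 0.0355, 0, 0, 0],
    [-0.0295, 0, 0.0415, 0, 0, 0],
  ],
)

```text
time_s: 18.25
position: [0.5268, -0.2128, 0.2098]
ee_rot: [-180.0, 0.0, 72.0]
contact_force: [-1.7, -1.0, 3.2]
gripper_width: -0.0002
```

```bash
python3 arc.py | grep -E '^(s|6|7|8.)'; python3 - <<'E'
from arc import *
b=snap('side','s10'); cv2.imwrite('pics/c10.png',cv2.resize(b['p'][60:240,240:420].astype(np.uint8),(540,540),interpolation=cv2.INTER_CUBIC))
E
```

```text
s,x,z -0.006699043529928573 -2.3834046064207114e-06 0.20935926798415938 [-0.9835 -0.6058  3.8942]
8 tool x 0.0986 z -0.0739
62 tool x 0.0055 z -0.0120
68 tool x -0.0002 z -0.0005
74 tool x -0.0047 z 0.0116
80 tool x -0.0079 z 0.0240
86 tool x -0.0098 z 0.0368
```

View pics/c10.png

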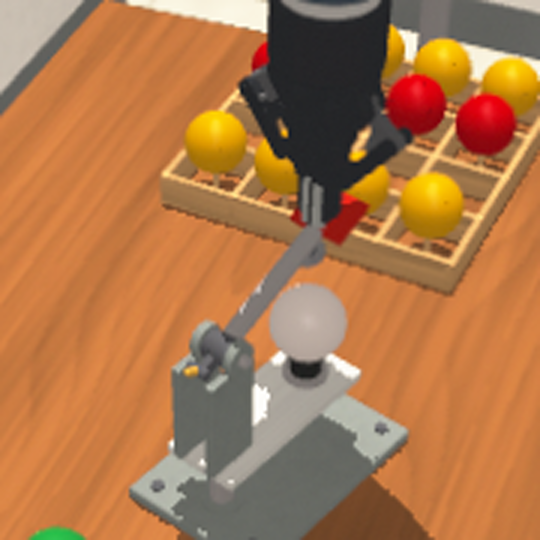

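The arm is at about 68°, still driven by the fingertip at (310,200), ball unmoved. I'll go slowly to the snap point.

Emit:
play_rows(
  rows=[
    [-0.0015, 0, 0.003, 0, 0, 0],
    [-0.003, 0, 0.0065, 0, 0, 0],
    [-0.004, 0, 0.01, 0, 0, 0],
    [-0.005, 0, 0.0135, 0, 0, 0],
    [-0.006, 0, 0.0165, 0, 0, 0],
    [-0.007, 0, 0.0195, 0, 0, 0],
    [-0.0075, 0, 0.022, 0, 0, 0],
    [-0.008, 0, 0.024, 0, 0, 0],
  ],
)

```text
time_s: 19.3
position: [0.5245, -0.2199, 0.1858]
ee_rot: [-180.0, -0.0, 72.0]
contact_force: [-0.6, 0.2, -0.2]
gripper_width: 0.0002
```

Emit:
play_rows(
  rows=[
    [-0.0005, 0, 0.001, 0, 0, 0],
    [-0.0005, 0, 0.002, 0, 0, 0],
    [-0.001, 0, 0.003, 0, 0, 0],
    [-0.001, 0, 0.004, 0, 0, 0],
    [-0.001, 0, 0.005, 0, 0, 0],
    [-0.001, 0, 0.006, 0, 0, 0],
    [-0.001, 0, 0.006, 0, 0, 0],
  ],
)

```text
time_s: 20.0
position: [0.5241, -0.2209, 0.1802]
ee_rot: [-180.0, -0.0, 72.0]
contact_force: [-0.1, 0.9, 0.3]
gripper_width: -0.0
```

```bash
python3 arc.py | grep -E '^(s|7|8.)'; python3 - <<'E'
from arc import *
b=snap('side','s11'); hsv=cv2.cvtColor(b['p'].astype(np.uint8),cv2.COLOR_BGR2HSV); P=[]
for v in range(480):
    for u_ in range(640):
        h,sa,va=hsv[v,u_]
        if b['d'][v,u_]>0 and (h<6 or h>174) and sa>150 and va>50:
            p=world(b,u_,v,depth=b['d'][v,u_])
            if p[2]>.12 and np.hypot(*(p[:2]-C))<.09: P.append([(p[:2]-C)@u,p[2]])
P=np.array(P); print(len(P),np.percentile(P,[5,50,95],axis=0))
print('phi from plate pts',np.degrees(np.arctan2(.095-P[:,0].mean(),P[:,1].mean()-.161)))
E
```

```text
s,x,z -0.015342162038655622 0.00024487879863351964 0.1803055434846481 [-0.2212 -0.4604 -0.7254]
8 tool x 0.1072 z -0.1029
74 tool x 0.0039 z -0.0175
80 tool x 0.0007 z -0.0050
86 tool x -0.0011 z 0.0077
180 [[-0.0418  0.1602]
 [-0.0231  0.1624]
 [-0.0096  0.1655]]
phi from plate pts 88.46903956863919
```

The force fell to zero and the plate is level, so it has snapped. Withdrawing straight up, then back off.

Emit:
play_rows(
  rows=[
    [0, 0, -0.01, 0, 0, 0],
    [0, 0, -0.04, 0, 0, 0],
    [0, 0, -0.08, 0, 0, 0],
    [-0.03, 0, -0.12, 0, 0, 0],
    [-0.06, 0, -0.16, 0, 0, 0],
    [-0.09, 0, -0.18, 0, 0, 0],
    [-0.09, 0, -0.18, 0, 0, 0],
    [-0.09, 0, -0.18, 0, 0, 0],
  ],
)

```text
time_s: 21.05
position: [0.4962, -0.307, 0.361]
ee_rot: [179.9, 0.0, 71.9]
contact_force: [0.5, 0.6, -1.2]
gripper_width: -0.0001
```

```bash
python3 - <<'E'
from arc import *
from scipy.optimize import least_squares
b=snap('side','s12'); t=snap('top','t12'); s=state(); print(s['time_s'],s['position'],s['contact_force'])
for n,q in (('side',b),('top',t)):
    hsv=cv2.cvtColor(q['p'].astype(np.uint8),cv2.COLOR_BGR2HSV); P=[];W=[]
    for v in range(480):
        for u_ in range(640):
            h,sa,va=hsv[v,u_]
            if q['d'][v,u_]<=0: continue
            p=world(q,u_,v,depth=q['d'][v,u_]); r=np.hypot(*(p[:2]-C))
            if r>.09: continue
            if (h<6 or h>174) and sa>150 and va>50 and p[2]>.12: P.append([(p[:2]-C)@u,p[2]])
            if sa<45 and va>90 and r<.035 and .1<p[2]<.141: W.append(p)
    P=np.array(P); W=np.array(W)
    f=least_squares(lambda c:np.linalg.norm(W-c,axis=1)-.028,[*C,.12],loss='soft_l1',f_scale=.001)
    print(n,len(P),P.mean(0),'phi',np.degrees(np.arctan2(.095-P[:,0].mean(),P[:,1].mean()-.164)),'ball',f.x,len(W),abs(f.fun).mean())
A=cv2.resize(b['p'][60:240,240:420].astype(np.uint8),(540,540),interpolation=cv2.INTER_CUBIC); cv2.imwrite('pics/c12.png',A)
E
```

```text
21.15 [ 0.4962 -0.3056  0.3595] [ 0.3542  0.3911 -0.4032]
side 212 [-0.0267  0.1624] phi 90.74822393061177 ball [ 0.5292 -0.207   0.1199] 319 0.001264800837594447
top 449 [-0.0302  0.1731] phi 85.83941316407686 ball [ 0.5296 -0.2065  0.1196] 282 0.0006100125276339903
```

View pics/c12.png

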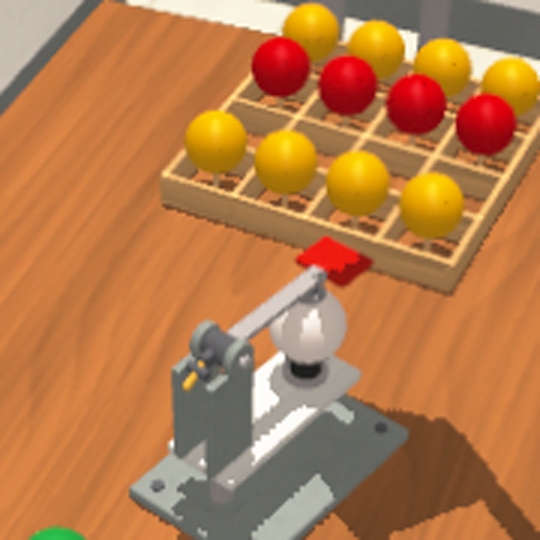

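The arm is level with its pad on the ball's crown at (315,290). The bauble is upright in the cup and the robot is clear.

```bash
python3 -c "
from h import *
print(job_done())"
```

```text
the job is handed in; nothing more can be done
None
```

I set the white bauble from the three-cell rack neck down in the stand's cup and let go of it. I then tipped the hold-down arm past its snap point. It sprang down onto the ball, and I backed the robot off and handed the job in at about 21 s. `job_done()` gives no verdict, so what follows rests on my own checks.

- **Bauble:** the last sphere fits put its centre at (0.529, -0.207, 0.120) from both cameras. That is within about 1 mm of the cup's axis and at the expected home height of 0.120. It looked upright in the last picture.
- **Hold-down arm:** the side camera gives about 90.7° from vertical, which is about 1.758 rad against the expected 1.76. The top camera gave 85.8° (about 1.67 rad), outside the wanted range. I trusted the side view because its picture shows the pad resting on the ball's crown, but I did not find out why the two disagree.
- **Forces:** the highest readings I took were about 2.4 N while seating the bauble and about 4 N while tipping the arm. Both were back to sensor noise at the end. The force was only read at the end of each move and in the checks between, so I did not see the pad's landing force on the glass.
- **Not re-measured:** I never touched the gold bauble, red bauble or paint jar, but I did not measure their positions again at the end.

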